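# Load the ink cartridge into the stock-room label printer

## Task

Stand the blue ink cartridge in the open cradle of the label printer and let go of it, then swing the red-handled clamp over and press it down until the cartridge is fully home, and leave it clamped. Press by feel and gently: the end stop sits at a different height in every printer, so stop as soon as the cartridge comes up firmly against it; it cracks if it is forced. Leave the pill jar, carton and label roll where they are.

Things in the scene. Friction and masses are not known exactly. Their poses are not given: they have to be found in the camera images.
- cartridge_centre (a point): Centre (half-way up) of the loose ink cartridge: upright blue block 44 mm (x) by 28 mm (y) by 70 mm tall (z up), about 90 g, white stickers on its broad +y and -y sides; the lowest 6 mm is a black foot 1.5 mm smaller all round. Stands on the table. Fits the cradle either half-turn about z. Grip it across its 28 mm, on the upper 40 mm.
- cradle_mouth (a point): Centre of the label printer's pocket, at its rim, 50 mm above the table. x points to the clamp hinge and white housing (away from the robot), z up. Pocket 46.4 mm in x, 30.4 mm in y (1.2 mm clear all round), under a green funnel 8 mm deep, 4 mm wider per side. Put in, the cartridge rests on a sprung block, underside 22 mm below the rim; fully home is 2.5 to 14.5 mm deeper, on a hidden stop.
- printer: The fixed label printer; origin on the table under the pocket's centre, axes as cradle_mouth. Its block springs the cartridge up (3 N, at most 6.7 N), so it rises unless left clamped. Black base plate x -40 to 210, y +-75, 10 mm high; cradle walls to x +-32, y +-24, 50 mm high; hinge posts x 63 to 87, y +-(41 to 49), 112 mm high; white housing from x 102 to 208, 70 mm high (mm).
- clamp_handle (a point): Centre of the clamp's red round handle bar: 14 mm thick, 84 mm long, along the cradle's y, held near its ends by two flat steel rails (inner faces 60 mm apart: fingers fit between them on both sides of the bar). 160 mm from the hinge axis. Site axes: x along the rails from handle to hinge, y along the bar. Closing takes 5 to 9 N, at the stop press 12 to 15 N; above 20 N the cartridge cracks.
- clamp_hinge (a point): Point on the hinge axis midway between the posts: 75 mm along the cradle's +x from the pocket's centre, 50 mm above the rim; the axis runs along y. Between the rails, 75 mm from the hinge, a round black cross bar (underside 10 mm below the rails' centre line) bears on the cartridge's top. It is cushioned: rigid up to 10 N, then gives 1 mm per 15 N. More than 35 N there cracks the cartridge.
- clamp (a joint): Clamp angle, rad. 0: rails level, handle on the robot's side of the cradle, 100 mm above the table; 1.57 upright; grows as it opens away from the robot. Starts at 1.7 to 1.9. Stiff friction hinge (0.95 N m, some 5 to 6 N at the handle), stays where left. Meets the cartridge at about 0.11, home between -0.09 and 0.08. At the stop the force at the handle climbs by about 3 N per mm.
- pill_jar: Bystander: amber pill jar with white cap, 44 mm across, 75 mm tall; origin at the centre of its underside.
- carton: Bystander: white medicine carton with an orange band, 45 by 75 by 55 mm tall; origin at the centre of its underside.
- label_roll: Bystander: roll of blank labels lying flat, 80 mm across, 50 mm tall; origin at the centre of its underside.
There are look-alikes about, which are no part of the job. There is more than one size of the part that bears cartridge_centre; the job needs the middle-sized.

How it is judged:
By the outcome, as a careful person would: the job done as asked, in the order asked, and still so for the second after the job is handed in, with the robot touching nothing.
It also fails if it takes over 70 s, if anything falls off the work surface, if the arm or the gripper's body presses on something with over 40 N, if the wrist force passes 120 N, or if a joint passes its speed limit or range.

## Robot

A 6-joint arm with a two-finger parallel gripper is mounted at the origin on the work surface. World frame = base frame: x ahead of the robot, y to its left, z up, the work surface at z = 0. Lengths are in m, angles in rad, forces in N, time in s.
With the tool pointing down it reaches from about 0.3 to 0.775 m from the base axis. Payload 14.6 kg.
Tool frame: the origin (TCP) lies on the mounting face of the last link; the fingertips stand 199 mm ahead of it and the grasp point (between the pads) lies 180 mm ahead of it; z points along the fingers, x is the direction in which the jaws open and shut, and the axes are right-handed (so a half turn about z gives the same grasp; the last joint's range is limited). The gripper opens to 94 mm and grips with 3 to 60 N. Pads are 16 mm wide; open, the fingers measure 119 mm over their backs; the gripper's body (75 mm by 177 mm) begins 78 mm behind the grasp point.
Start: joints at [-1.303, 0.3, 1.521, -0, 1.321, -0.067], TCP at [0.181, -0.519, 0.405] pointing down, gripper open.
Joint ranges: [-3.03, 3.03], [-0.79, 2.21], [0.23, 2.52], [-1.04, 4.18], [0, 3.07], [-2.55, 2.55]. Speed limits (rad/s): [2.22, 2.22, 2.57, 3.14, 3.14, 3.14].

## Interface

Orientations are given as a unit quaternion [x, y, z, w].
In Python, from station import bot gives the robot as it stands. The module is installed in compiled form; this text tells all that it offers.
- The arm moves only by the tool drive_tool, never from a script. Its argument "commands" is a list of rows, each a list of 7 numbers: the finger opening in cm, from 0 to 9.4, then the shift along the world's x, y, z in cm, then the turn, a rotation vector about the world's x, y, z in rad. In form: [[claw, tx, ty, tz, ax, ay, az], ...]. A call has 1 to 5 rows; each row is the pose to reach, as a shift and turn from the pose measured when the call began; what a row does not reach only later rows make up. A row lasts 1/8 s, in which the tool goes at most 62.5 mm and 10.7 degrees, less where a joint would pass 70% of its speed; a pose out of reach is approached as far as the arm can. A call with a gripper value outside its range is refused whole. The fingers move at their own pace and stop on an object; the grip force is fixed at half the most. Time passes only in rows, so rows that repeat a pose let the fingers close. It gives the time, the measured TCP pose, the force and the opening at its end, in the units of the state.
- bot.sense(): the state, without advancing time (a new reading comes with each control period).
- bot.get_image(name): name is "scene" or "top" or "wrist"; returns a dict with "color" (384x512x3 uint8, red, green, blue), "camera_matrix" (3x3 intrinsics, pixels), "k1" (the pictures are not rectified: a ray, as slopes to the right and down, at radius r is drawn at 1 + k1 r^2 times it, then the intrinsics apply), "position" and "orientation" of the camera in the world; the wrist camera has in their place "hand_eye" (4x4, takes a point from camera to tool coordinates, whose origin is the TCP and whose axes are the tool frame's). Camera axes: x right, y down, z forward; pixel columns grow to the right and rows downward; lengths in m; the calibration is good to about 2 mm. A picture is of the moment at which its call begins: read the wrist's pose just before it. There is no depth.
- bot.sign_off(): hands the job in, once; it reports no verdict.
The state is a dict: "time_s": time; "joint_positions": joint angles; "qvel": joint speeds; "joint_efforts": joint torques, N m; "eef_pos": TCP position; "eef_rot": TCP orientation; "contact_force": force on the tool from outside, world axes, zero at the start; "torque": the same for the moment, N m; "width": opening from 0.0 (shut) to 1.0 (fully open).
Only numpy, scipy, OpenCV 4.12 (cv2) and the standard library are available. Lean on these libraries where they do the work, as an engineer would, in place of code of your own. Each camera call takes 0.05 s, during which the arm holds its last target. There are 200 camera calls.

## Working session

There is one attempt and no reset: what is moved stays moved. The work goes in short steps, Python scripts to look and compute and a tool call to move; the robot and the scene stay as the last step left them, time stands still between calls to the robot, and variables do not carry over. Pictures are saved under pics/ and viewed, about 8 in all and at most 12, crops included, and the job is handed in when it is done.

Besides the shell and the picture viewer there is one more tool, called as name(argument=value, ...), one argument or row to a line, values as JSON. drive_tool: Moves the arm, as the interface text tells. Its arguments: {"type":"object","properties":{"commands":{"type":"array","items":{"type":"array","items":{"type":"number"}}}},"required":["commands"]}

```bash
mkdir -p pics
cat > h.py <<'E'
import numpy as np,cv2
from scipy.spatial.transform import Rotation as R
from station import bot
def snap(n,f):
    s=bot.sense(); d=bot.get_image(n); d['s']=s
    cv2.imwrite('pics/'+f+'.png',d['color'][:,:,::-1])
    if 'hand_eye' in d:
        T=np.eye(4);T[:3,:3]=R.from_quat(s['eef_rot']).as_matrix();T[:3,3]=s['eef_pos'];T=T@np.array(d['hand_eye'])
    else:
        T=np.eye(4);T[:3,3]=d['position'];o=np.array(d['orientation'])
        T[:3,:3]=o if o.shape==(3,3) else R.from_quat(o).as_matrix()
    np.savez('pics/'+f+'.npz',K=d['camera_matrix'],k1=d['k1'],T=T)
def load(f):
    return np.load('pics/'+f+'.npz')
def ray(f,uv):
    c=load(f);K=c['K'];p=np.array([(uv[0]-K[0,2])/K[0,0],(uv[1]-K[1,2])/K[1,1]])
    q=p.copy()
    for _ in range(30): q=p/(1+c['k1']*(q@q))
    return c['T'][:3,3],c['T'][:3,:3]@np.r_[q,1]
def atz(f,uv,z):
    o,d=ray(f,uv); return o+d*(z-o[2])/d[2]
def proj(f,P):
    c=load(f);K=c['K'];T=c['T'];x=(np.atleast_2d(P)-T[:3,3])@T[:3,:3];q=x[:,:2]/x[:,2:]
    q=q*(1+c['k1']*(q**2).sum(1,keepdims=True)); return q*[K[0,0],K[1,1]]+[K[0,2],K[1,2]]
E
python3 - <<'E'
from h import *
snap('top','t0');snap('scene','s0')
print({k:np.round(v,3) for k,v in bot.sense().items()})
for f in('t0','s0'):
    c=load(f);print(c['K'],c['k1'],c['T'].round(3))
a=[cv2.imread(f'pics/{f}0.png') for f in 'ts']
cv2.imwrite('pics/ts.png',cv2.resize(np.hstack(a),(800,300)))
E
```

```text
{'time_s': np.float64(0.1), 'joint_positions': array([-1.303,  0.3  ,  1.521,  0.   ,  1.321, -0.067]), 'qvel': array([ 0.001, -0.001, -0.001, -0.002,  0.002, -0.001]), 'joint_efforts': array([ 1.0000e-03, -5.3264e+01, -3.5329e+01,  7.1000e-02,  2.4000e-02,
       -0.0000e+00]), 'eef_pos': array([ 0.181, -0.519,  0.404]), 'eef_rot': array([ 0.815, -0.579, -0.   , -0.   ]), 'contact_force': array([ 0.652, -0.072,  0.692]), 'torque': array([-0.035, -0.041,  0.044]), 'width': np.float64(1.002)}
[[482.35789852   0.         255.95906039]
 [  0.         482.35789852 198.47913827]
 [  0.           0.           1.        ]] -0.14034071976947268 [[ 0.025 -0.99   0.136  0.415]
 [-1.    -0.026 -0.     0.013]
 [ 0.004 -0.136 -0.991  1.252]
 [ 0.     0.     0.     1.   ]]
[[385.97338023   0.         251.92706464]
 [  0.         385.97338023 191.45683753]
 [  0.           0.           1.        ]] -0.06350482701227736 [[ 0.845  0.305 -0.439  1.042]
 [ 0.534 -0.446  0.718 -0.701]
 [ 0.024 -0.841 -0.54   0.635]
 [ 0.     0.     0.     1.   ]]
```

View pics/t0.png

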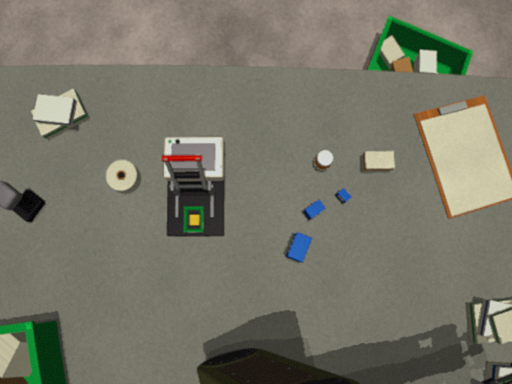

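View pics/s0.png

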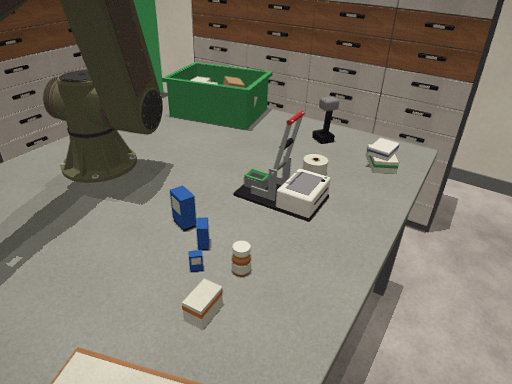

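The top view shows three blue blocks: large (299,247), middle (315,209) and small (343,196). The printer's pocket is at (194,220) and the handle at (182,158). I'll check the sizes in a crop.

Run:
```python
from h import *
im=cv2.imread('pics/t0.png')
a=cv2.resize(im[175:275,270:370],(400,400),interpolation=3)
b=cv2.resize(im[130:240,145:245],(400,440),interpolation=3)[:400]
cv2.imwrite('pics/c1.png',np.hstack([a,b]))
hsv=cv2.cvtColor(im,cv2.COLOR_BGR2HSV)
m=cv2.inRange(hsv,(105,120,60),(130,255,255))
for c in cv2.findContours(m,0,2)[0]:
    if cv2.contourArea(c)>40:
        r=cv2.minAreaRect(c);print(r,[atz('t0',p,.07)[:2].round(4).tolist() for p in cv2.boxPoints(r)])
for n,p,z in(('yellow',(194.5,220),.03),('handle',(182,158),.26),('jar',(324,158),.075),('carton',(379,160),.055),('roll',(122,176),.05)): print(n,atz('t0',p,z).round(4))
# base plate corners
for p in((167,236),(224,235.5)): print(atz('t0',p,.01).round(4))
```

```text
((298.6551818847656, 246.86207580566406), (17.455360412597656, 26.740127563476562), 21.801410675048828) [[0.4373, -0.0626], [0.4986, -0.0858], [0.4836, -0.1259], [0.4225, -0.1024]]
((313.97296142578125, 209.1621856689453), (11.159772872924805, 19.99459457397461), 54.462318420410156) [[0.5503, -0.1026], [0.5803, -0.1427], [0.5581, -0.159], [0.5282, -0.1189]]
((343.5, 195.00001525878906), (11.80000114440918, 9.199999809265137), 53.13010025024414) [[0.596, -0.1861], [0.6104, -0.2046], [0.587, -0.2224], [0.5727, -0.2039]]
yellow [0.5233 0.1683 0.03  ]
handle [0.6331 0.1713 0.26  ]
jar [ 0.683  -0.1543  0.075 ]
carton [ 0.6868 -0.2992  0.055 ]
roll [0.629  0.3573 0.05  ]
[0.4816 0.2406 0.01  ]
[0.4871 0.0931 0.01  ]
```

View pics/c1.png

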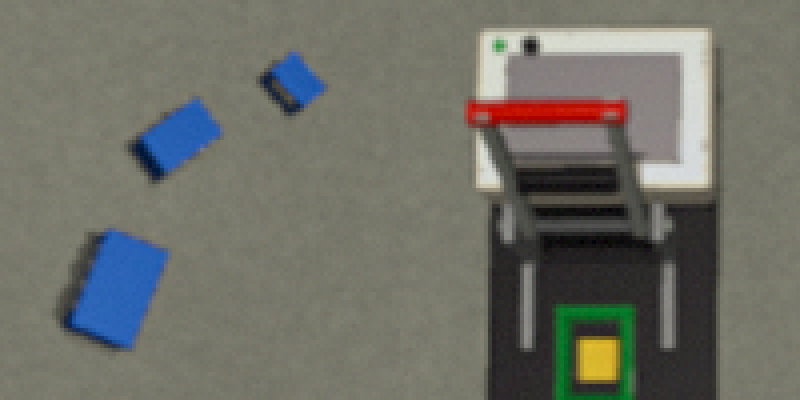

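The top crop shows three blocks: large about 66×43 mm, middle about 50×28 mm (face plus a bit of side), and small about 23×29 mm. The middle one, at pixel (315,209) and world (0.554,-0.131), is the one to use. The next move takes the gripper above it.

drive_tool(
  commands=[
    [9.4, 4, 4, 0, 0, 0, 0.18],
    [9.4, 8, 8, 0, 0, 0, 0.36],
    [9.4, 12, 12, 0, 0, 0, 0.54],
    [9.4, 16, 16, 0, 0, 0, 0.72],
    [9.4, 19, 19.5, 0, 0, 0, 0.9],
  ],
)

```text
time_s: 0.72
eef_pos: [0.3719, -0.3228, 0.404]
eef_rot: [0.986, -0.164, -0.001, -0.0]
contact_force: [0.5, 0.0, 0.1]
width: 0.999
```

drive_tool(
  commands=[
    [9.4, 4, 4, 0, 0, 0, 0.18],
    [9.4, 8, 8, 0, 0, 0, 0.36],
    [9.4, 12, 12, 0, 0, 0, 0.54],
    [9.4, 16, 16, 0, 0, 0, 0.72],
    [9.4, 18.3, 19.3, 0, 0, 0, 0.9],
  ],
)

```text
time_s: 1.35
eef_pos: [0.5562, -0.1279, 0.4034]
eef_rot: [0.959, 0.285, -0.001, -0.0]
contact_force: [0.9, -1.2, -0.1]
width: 1.0
```

drive_tool(
  commands=[
    [9.4, 0, 0, 0, 0, 0, 0],
    [9.4, 0, 0, 0, 0, 0, 0],
  ],
)

```text
time_s: 1.6
eef_pos: [0.5559, -0.1283, 0.4031]
eef_rot: [0.959, 0.284, -0.001, -0.0]
contact_force: [-0.1, -0.2, 0.5]
width: 0.999
```

Run:
```python
from h import *
snap('wrist','w1')
s=bot.sense();print(s['eef_pos'],R.from_quat(s['eef_rot']).as_matrix().round(3)[:,0],s['time_s'])
print(load('w1')['T'].round(3), proj('w1',[[.554,-.131,.07]]))
```

```text
[ 0.55572642 -0.12871467  0.40326602] [ 0.839  0.544 -0.002] 1.65
[[ 0.838  0.531  0.125  0.519]
 [ 0.545 -0.814 -0.198 -0.071]
 [-0.004  0.234 -0.972  0.384]
 [ 0.     0.     0.     1.   ]] [[256.06730408 180.03066918]]
```

View pics/w1.png

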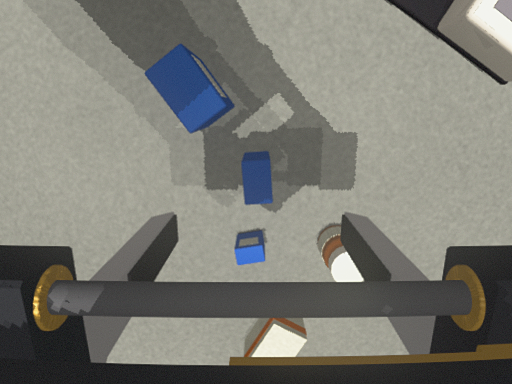

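The wrist view shows the large block at (190,88), the middle one at (257,178) and the small one at (250,247). The jar is at (340,255).

Run:
```python
from h import *
im=cv2.imread('pics/w1.png');h=cv2.cvtColor(im,40)
print('v col',h[145:212,257,2].tolist())
print('v row',h[175,238:278,2].tolist())
m=cv2.inRange(h,(105,120,40),(130,255,255));m[:145]=0;m[212:]=0
c=max(cv2.findContours(m,0,2)[0],key=cv2.contourArea);ep=cv2.approxPolyDP(c,2.5,True)[:,0];print(ep.tolist())
r=cv2.minAreaRect(c)
for p in ep:print(p,atz('w1',p,.07).round(4))
```

```text
v col [93, 93, 96, 93, 96, 95, 92, 96, 94, 94, 94, 95, 95, 94, 97, 107, 118, 120, 120, 118, 121, 118, 119, 118, 117, 117, 121, 117, 118, 118, 120, 114, 120, 122, 118, 120, 121, 118, 121, 117, 117, 120, 118, 119, 117, 119, 118, 119, 115, 118, 119, 119, 121, 123, 119, 120, 117, 119, 122, 140, 163, 160, 161, 161, 161, 159, 158]
v row [95, 97, 96, 95, 106, 120, 118, 119, 119, 120, 117, 120, 118, 115, 118, 120, 114, 120, 117, 120, 118, 120, 120, 116, 118, 116, 119, 117, 117, 117, 116, 117, 112, 100, 96, 96, 92, 93, 93, 95]
[[245, 153], [242, 161], [245, 202], [271, 202], [267, 152]]
[245 153] [ 0.5309 -0.1147  0.07  ]
[242 161] [ 0.5326 -0.1227  0.07  ]
[245 202] [ 0.5569 -0.1555  0.07  ]
[271 202] [ 0.5783 -0.1415  0.07  ]
[267 152] [ 0.5479 -0.1025  0.07  ]
```

Run:
```python
from h import *
for p in((257.2,181.7),(255.8,160),(258.6,203.4),(242,175),(271,175)):print(atz('w1',p,.07).round(4))
```

```text
[ 0.5558 -0.1318  0.07  ]
[ 0.5431 -0.1147  0.07  ]
[ 0.5689 -0.1494  0.07  ]
[ 0.5399 -0.1342  0.07  ]
[ 0.5634 -0.119   0.07  ]
```

drive_tool(
  commands=[
    [9.4, 0, -0.3, 0, 0, 0, 0.06],
    [9.4, 0, -0.3, -5, 0, 0, 0.06],
    [9.4, 0, -0.3, -10, 0, 0, 0.06],
    [9.4, 0, -0.3, -14, 0, 0, 0.06],
    [9.4, 0, -0.3, -16.6, 0, 0, 0.06],
  ],
)

```text
time_s: 2.28
eef_pos: [0.5548, -0.1329, 0.2355]
eef_rot: [0.951, 0.311, -0.002, -0.001]
contact_force: [0.4, 0.1, -0.2]
width: 0.998
```

drive_tool(
  commands=[
    [5, 0, 0, 0, 0, 0, 0],
    [2, 0, 0, 0, 0, 0, 0],
    [2, 0, 0, 0, 0, 0, 0],
    [2, 0, 0, 0, 0, 0, 0],
    [2, 0, 0, 0, 0, 0, 0],
  ],
)

```text
time_s: 2.9
eef_pos: [0.5549, -0.1329, 0.236]
eef_rot: [0.951, 0.311, -0.002, -0.0]
contact_force: [0.4, -0.5, -0.1]
width: 0.504
```

drive_tool(
  commands=[
    [2, 0, 0, 0, 0, 0, 0],
    [2, 0, 0, 1, 0, 0, 0],
    [2, 0, 0, 5, 0, 0, 0],
    [2, 0, 0, 10, 0, 0, 0],
    [2, 0, 0, 12, 0, 0, 0],
  ],
)

```text
time_s: 3.52
eef_pos: [0.5549, -0.1328, 0.3597]
eef_rot: [0.951, 0.311, 0.0, 0.001]
contact_force: [-1.1, 0.2, -0.3]
width: 0.292
```

drive_tool(
  commands=[
    [2, 0, 0, 2, 0, 0, 0],
    [2, 0, 0, 3, 0, 0, 0],
    [2, 0, 0, 3, 0, 0, 0],
  ],
)

```text
time_s: 3.9
eef_pos: [0.5548, -0.1328, 0.39]
eef_rot: [0.951, 0.311, 0.0, 0.001]
contact_force: [-0.1, -0.3, -0.4]
width: 0.295
```

Run:
```python
from h import *
snap('wrist','w2');snap('scene','s2')
print({k:np.round(v,3) for k,v in bot.sense().items() if k in('eef_pos','width','contact_force')})
a=cv2.imread('pics/w2.png');b=cv2.imread('pics/s2.png')
b=cv2.resize(b[100:292,120:376],(512,384),interpolation=3)
cv2.imwrite('pics/c2.png',cv2.resize(np.hstack([a,b]),(800,300),interpolation=3))
```

```text
{'eef_pos': array([ 0.555, -0.133,  0.389]), 'contact_force': array([ 0.453,  0.275, -0.091]), 'width': np.float64(0.295)}
```

View pics/c2.png

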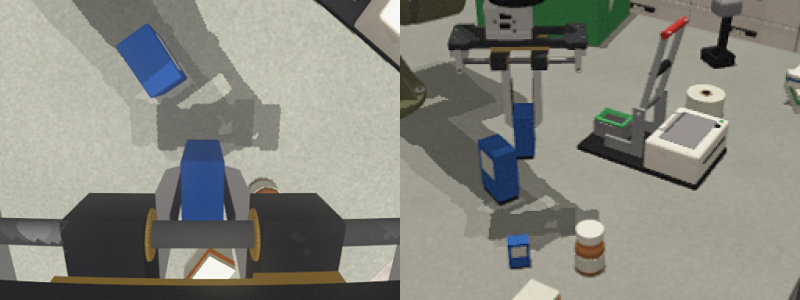

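The cartridge is held. The wrist picture shows it between the pads, and the scene view shows the other blocks undisturbed. Next I'll work out how high it sits in the grip.

Run:
```python
from h import *
im=cv2.imread('pics/w2.png');h=cv2.cvtColor(im,40)
print(h[170:285:1,258,2].tolist())
s=bot.sense();A=R.from_quat(s['eef_rot']).as_matrix();print(A.round(3))
y=A[:,1]
for d in (0,.004,.008,.012):
  top=s['eef_pos'][2]-.18+.014-d
  for e in(.022,-.022):
    for zz in (top,top-.064,top-.07):
      P=s['eef_pos']+y*e;P[2]=zz;print(d,e,round(zz,3),proj('w2',[P]).round(1))
```

```text
[114, 112, 112, 109, 111, 115, 112, 113, 101, 105, 113, 113, 111, 111, 110, 115, 110, 111, 111, 109, 112, 110, 111, 110, 112, 112, 113, 111, 112, 110, 114, 112, 109, 112, 111, 119, 130, 130, 136, 134, 137, 136, 140, 138, 137, 138, 136, 139, 137, 136, 138, 135, 136, 137, 136, 137, 136, 138, 136, 137, 136, 139, 138, 136, 139, 137, 135, 137, 135, 133, 138, 132, 136, 135, 137, 133, 133, 133, 138, 137, 136, 129, 134, 136, 135, 136, 135, 132, 138, 134, 135, 134, 137, 133, 131, 139, 136, 136, 135, 134, 134, 135, 134, 134, 132, 132, 132, 138, 134, 135, 137, 138, 82, 71, 70]
[[ 0.807  0.591 -0.001]
 [ 0.591 -0.807 -0.001]
 [-0.001  0.    -1.   ]]
0 0.022 0.223 [[257.4 291.2]]
0 0.022 0.159 [[257.9 240.6]]
0 0.022 0.153 [[257.9 237.2]]
0 -0.022 0.223 [[257.4 207.2]]
0 -0.022 0.159 [[257.9 177.9]]
0 -0.022 0.153 [[258.  175.9]]
0.004 0.022 0.219 [[257.4 287. ]]
0.004 0.022 0.155 [[257.9 238.4]]
0.004 0.022 0.149 [[258.  235.1]]
0.004 -0.022 0.219 [[257.5 204.7]]
0.004 -0.022 0.155 [[258.  176.6]]
0.004 -0.022 0.149 [[258.  174.7]]
0.008 0.022 0.215 [[257.5 282.9]]
0.008 0.022 0.151 [[257.9 236.2]]
0.008 0.022 0.145 [[258. 233.]]
0.008 -0.022 0.215 [[257.5 202.3]]
0.008 -0.022 0.151 [[258.  175.3]]
0.008 -0.022 0.145 [[258.  173.5]]
0.012 0.022 0.211 [[257.5 279.1]]
0.012 0.022 0.147 [[258. 234.]]
0.012 0.022 0.141 [[258. 231.]]
0.012 -0.022 0.211 [[257.5 200. ]]
0.012 -0.022 0.147 [[258.  174.1]]
0.012 -0.022 0.141 [[258.  172.4]]
```

drive_tool(
  commands=[
    [2, -0.7, 4.5, 0, 0, 0, 0.17],
    [2, -1.4, 9, 0, 0, 0, 0.34],
    [2, -2.1, 13.5, 0, 0, 0, 0.51],
    [2, -2.8, 18, 0, 0, 0, 0.68],
    [2, -3.5, 22, 0, 0, 0, 0.85],
  ],
)

```text
time_s: 4.62
eef_pos: [0.5193, 0.0887, 0.3879]
eef_rot: [0.736, 0.677, -0.001, 0.0]
contact_force: [0.8, -0.4, -0.4]
width: 0.295
```

drive_tool(
  commands=[
    [2, 0, 0.5, 0, 0, 0, 0.12],
    [2, 0, 0.5, 0, 0, 0, 0.12],
    [2, 0, 0.5, 0, 0, 0, 0.12],
  ],
)

```text
time_s: 5.0
eef_pos: [0.5194, 0.0932, 0.3874]
eef_rot: [0.695, 0.719, -0.001, -0.0]
contact_force: [-0.8, -0.6, -1.9]
width: 0.296
```

Run:
```python
from h import *
snap('wrist','w3')
s=bot.sense();print(s['eef_pos'],s['width'],R.from_quat(s['eef_rot']).as_matrix().round(3))
print(proj('w3',[[.523,.168,.05],[.523,.168,.03],[.4816,.2406,.01],[.4871,.0931,.01]]).round(1))
```

```text
[0.51945113 0.09314232 0.38753992] 0.29539171000438946 [[-0.034  0.999 -0.002]
 [ 0.999  0.034 -0.001]
 [-0.001 -0.002 -1.   ]]
[[334.5 183.7]
 [330.3 179.4]
 [395.9 140.6]
 [259.8 140.4]]
```

View pics/w3.png

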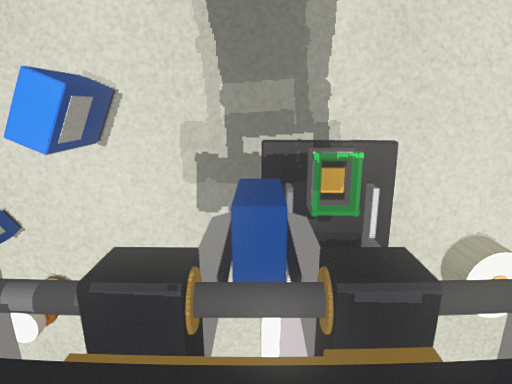

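The wrist view shows the pocket's green funnel at about (337,183) with the yellow block inside at (332,180), and the base plate's front edge from (262,141) to (397,142). The prediction is a close match.

Run:
```python
from h import *
im=cv2.imread('pics/w3.png');h=cv2.cvtColor(im,40)
m=cv2.inRange(h,(50,120,60),(80,255,255));m[:,:295]=0
c=np.vstack([c for c in cv2.findContours(m,0,2)[0] if cv2.contourArea(c)>10]);hu=cv2.convexHull(c)
q=cv2.approxPolyDP(hu,3,True)[:,0].astype(float);print(q.tolist())
for p in q:print(p,atz('w3',p,.05).round(4))
big=cv2.resize(im[140:230,300:375],None,fx=6,fy=6,interpolation=3);cv2.imwrite('pics/c3.png',big)
for p in((262,141),(397,142)):print('plate',atz('w3',p,.01).round(4))
```

```text
[[363.0, 153.0], [358.0, 214.0], [313.0, 216.0], [314.0, 154.0]]
[363. 153.] [0.4916 0.1932 0.05  ]
[358. 214.] [0.5535 0.1947 0.05  ]
[313. 216.] [0.5571 0.1492 0.05  ]
[314. 154.] [0.4944 0.1457 0.05  ]
plate [0.4877 0.0955 0.01  ]
plate [0.4831 0.242  0.01  ]
```

View pics/c3.png

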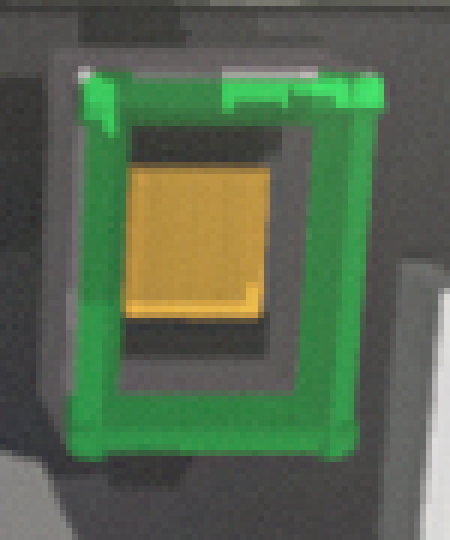

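drive_tool(
  commands=[
    [2, 0.2, 3, 0, 0, 0, 0],
    [2, 0.4, 6, 0, 0, 0, 0],
    [2, 0.6, 7.75, 0, 0, 0, 0],
    [2, 0.6, 7.75, -4, 0, 0, 0],
    [2, 0.6, 7.75, -7.5, 0, 0, 0],
  ],
)

```text
time_s: 5.68
eef_pos: [0.5255, 0.1703, 0.3114]
eef_rot: [0.696, 0.719, -0.001, 0.0]
contact_force: [0.3, 0.7, -0.2]
width: 0.297
```

drive_tool(
  commands=[
    [2, 0, 0, 0, 0, 0, 0],
    [2, 0, 0, 0, 0, 0, 0],
  ],
)

```text
time_s: 5.92
eef_pos: [0.5259, 0.1701, 0.3127]
eef_rot: [0.696, 0.718, -0.001, 0.0]
contact_force: [-0.5, -0.2, -0.4]
width: 0.296
```

Run:
```python
from h import *
snap('wrist','w4')
s=bot.sense();print(s['eef_pos'],s['width'],s['contact_force'],R.from_quat(s['eef_rot']).as_matrix().round(3))
im=cv2.imread('pics/w4.png');cv2.imwrite('pics/c4.png',cv2.resize(im[100:300,180:340],None,fx=3,fy=3,interpolation=3))
```

```text
[0.52588092 0.17019923 0.31304758] 0.2982579684138965 [ 0.75841477 -0.41638968 -0.28921211] [[-0.032  0.999  0.001]
 [ 0.999  0.032 -0.001]
 [-0.001  0.001 -1.   ]]
```

View pics/c4.png

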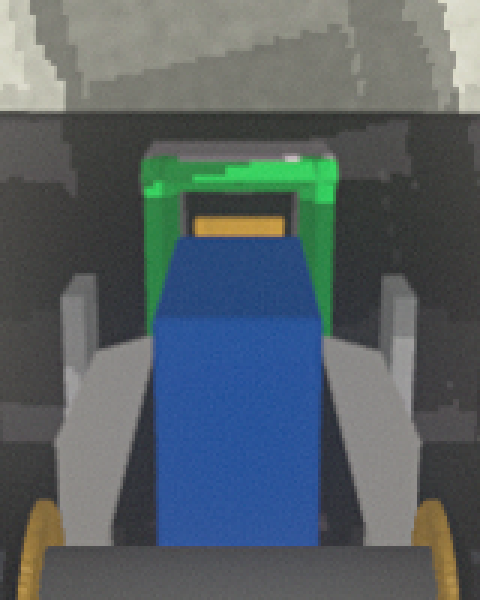

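The crop shows the cartridge's lower edge (177–302) centred on the funnel (143–337) with no visible twist, so I'll lower it.

drive_tool(
  commands=[
    [2, 0, 0, -1, 0, 0, 0],
    [2, 0, 0, -2, 0, 0, 0],
    [2, 0, 0, -2.6, 0, 0, 0],
    [2, 0, 0, -3.1, 0, 0, 0],
  ],
)

```text
time_s: 6.48
eef_pos: [0.5257, 0.1702, 0.2817]
eef_rot: [0.696, 0.718, -0.001, 0.0]
contact_force: [-12.6, -0.8, 17.8]
width: 0.296
```

drive_tool(
  commands=[
    [2, 0, 0, -0.4, 0, 0, 0],
    [2, 0, 0, -0.8, 0, 0, 0],
    [2, 0, 0, -0.8, 0, 0, 0],
  ],
)

```text
time_s: 6.85
eef_pos: [0.5254, 0.1703, 0.2731]
eef_rot: [0.696, 0.718, -0.002, -0.0]
contact_force: [-3.5, -0.7, -3.1]
width: 0.296
```

The foot slid off the funnel's +x wall: the force pushed toward -x and has now dropped to -3.5 N. I'll ease back in x and continue.

drive_tool(
  commands=[
    [2, -0.1, 0, 0, 0, 0, 0],
    [2, -0.1, 0, -0.3, 0, 0, 0],
    [2, -0.1, 0, -0.5, 0, 0, 0],
    [2, -0.1, 0, -0.5, 0, 0, 0],
  ],
)

```text
time_s: 7.35
eef_pos: [0.5245, 0.1703, 0.2682]
eef_rot: [0.696, 0.718, -0.001, -0.0]
contact_force: [0.5, 0.8, 2.5]
width: 0.295
```

drive_tool(
  commands=[
    [2, 0, 0, -0.2, 0, 0, 0],
    [2, 0, 0, -0.2, 0, 0, 0],
  ],
)

```text
time_s: 7.6
eef_pos: [0.5246, 0.1703, 0.2666]
eef_rot: [0.696, 0.718, -0.001, -0.0]
contact_force: [-2.4, -0.7, 6.8]
width: 0.295
```

It is seated on the sprung block, so I'll open and look.

drive_tool(
  commands=[
    [3.2, 0, 0, 0.1, 0, 0, 0],
    [4.0, 0, 0, 0.1, 0, 0, 0],
    [5, 0, 0, 0.1, 0, 0, 0],
    [5.5, 0, 0, 0.1, 0, 0, 0],
  ],
)

```text
time_s: 8.1
eef_pos: [0.5245, 0.1703, 0.2675]
eef_rot: [0.696, 0.718, -0.001, -0.0]
contact_force: [0.5, 0.9, 0.3]
width: 0.577
```

drive_tool(
  commands=[
    [5.5, 0, 0, 3, 0, 0, 0],
    [5.5, 0, 0, 7, 0, 0, 0],
    [5.5, 0, 0, 11, 0, 0, 0],
    [5.5, 0, 0, 14, 0, 0, 0],
    [5.5, 0, 0, 14, 0, 0, 0],
  ],
)

```text
time_s: 8.72
eef_pos: [0.5245, 0.1703, 0.4096]
eef_rot: [0.696, 0.718, 0.001, 0.001]
contact_force: [0.8, 0.7, -0.9]
width: 0.586
```

Run:
```python
from h import *
snap('wrist','w5');snap('scene','s5')
s=bot.sense();print(s['eef_pos'],s['width'],s['contact_force'],s['joint_positions'].round(2) if hasattr(s['joint_positions'],'round') else s['joint_positions'])
a=cv2.imread('pics/w5.png')[80:272,128:384];b=cv2.imread('pics/s5.png')
b=b[100:220,220:380]
cv2.imwrite('pics/c5.png',np.hstack([cv2.resize(i,(400,300),interpolation=3) for i in(a,b)]))
im=cv2.imread('pics/s5.png');h=cv2.cvtColor(im,40)
m=cv2.inRange(h,(0,150,80),(8,255,255))|cv2.inRange(h,(172,150,80),(180,255,255));m[:,:250]=0
c=max(cv2.findContours(m,0,2)[0],key=cv2.contourArea);print(cv2.minAreaRect(c))
u=np.array([1,.035,0]);hg=np.array([.525,.1705,.1])+.075*u
for th in(1.7,1.75,1.8,1.85,1.9):
  p=hg+.16*(-np.cos(th)*u+np.sin(th)*np.array([0,0,1]));print(th,p.round(3),proj('s5',p),proj('t0',p))
```

```text
[0.52443059 0.17029069 0.40671009] 0.5852014833289018 [ 0.26283875 -0.11698034  0.05761486] [ 0.25  0.3   1.51 -0.    1.33 -1.35]
((295.2599792480469, 117.18000030517578), (4.599999904632568, 19.799999237060547), 53.13010025024414)
1.7 [0.621 0.174 0.259] [[290.56479182 114.96663152]] [[180.59474838 163.92181495]]
1.75 [0.629 0.174 0.257] [[293.24422865 116.03237993]] [[180.737819   160.37288016]]
1.8 [0.636 0.174 0.256] [[295.89999884 117.23925525]] [[180.90863129 156.91553299]]
1.85 [0.644 0.175 0.254] [[298.52335962 118.58435934]] [[181.1062553  153.56149059]]
1.9 [0.652 0.175 0.251] [[301.10558944 120.06420404]] [[181.32964174 150.32177531]]
```

View pics/c5.png

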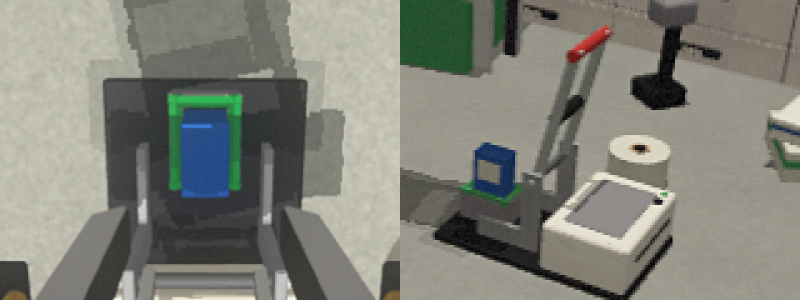

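The wrist and scene crops show the cartridge upright in the cradle, released. The clamp is at about 1.79 rad, which puts the handle near (0.635,0.174,0.256). Now I'll rise, turn the jaws along the printer's x and go above the handle.

drive_tool(
  commands=[
    [6, 0, 0, 4, 0, 0, -0.18],
    [6, 0, 0, 8, 0, 0, -0.36],
    [6, 0, 0, 8.5, 0, 0, -0.54],
    [6, 0, 0, 8.5, 0, 0, -0.72],
    [6, 0, 0, 8.5, 0, 0, -0.9],
  ],
)

```text
time_s: 9.45
eef_pos: [0.5247, 0.1703, 0.4901]
eef_rot: [0.94, 0.341, -0.002, -0.001]
contact_force: [-0.1, 0.1, 0.4]
width: 0.639
```

drive_tool(
  commands=[
    [6, 2.5, 0.1, 0, 0, 0, -0.18],
    [6, 5, 0.2, 0, 0, 0, -0.36],
    [6, 8, 0.3, 0, 0, 0, -0.54],
    [6, 11, 0.35, 0, 0, 0, -0.67],
    [6, 11, 0.35, 0, 0, 0, -0.67],
  ],
)

```text
time_s: 10.07
eef_pos: [0.6362, 0.1737, 0.487]
eef_rot: [1.0, 0.013, -0.004, -0.001]
contact_force: [-0.4, 0.1, -1.2]
width: 0.639
```

drive_tool(
  commands=[
    [6, 0, 0, 0, 0, 0, 0],
    [6, 0, 0, 0, 0, 0, 0],
  ],
)

```text
time_s: 10.32
eef_pos: [0.6357, 0.1738, 0.4866]
eef_rot: [1.0, 0.013, -0.004, -0.001]
contact_force: [-0.3, 0.1, 0.5]
width: 0.639
```

Run:
```python
from h import *
snap('wrist','w6')
s=bot.sense();print(s['eef_pos'],s['width'],s['contact_force'],s['joint_positions'],R.from_quat(s['eef_rot']).as_matrix().round(3))
im=cv2.imread('pics/w6.png');h=cv2.cvtColor(im,40)
m=cv2.inRange(h,(0,150,60),(8,255,255))|cv2.inRange(h,(172,150,60),(180,255,255))
c=max(cv2.findContours(m,0,2)[0],key=cv2.contourArea);r=cv2.minAreaRect(c);print(r)
bp=cv2.boxPoints(r);
for z in(.25,.256,.262):print(z,atz('w6',r[0],z).round(4),[atz('w6',p,z)[:2].round(4).tolist() for p in bp])
```

```text
[0.6356825  0.17379922 0.48704698] 0.6355785221934681 [0.09011788 0.45975171 0.33281477] [0.2108626  0.51840284 1.03070469 0.00418932 1.59935416 0.1842291 ] [[ 1.     0.027 -0.008]
 [ 0.027 -1.     0.003]
 [-0.008 -0.003 -1.   ]]
((259.0, 211.0), (124.0, 20.0), 90.0)
0.25 [0.6341 0.1726 0.25  ] [[0.6263, 0.215], [0.6395, 0.2154], [0.6427, 0.126], [0.6282, 0.1255]]
0.256 [0.6341 0.1746 0.256 ] [[0.6266, 0.2158], [0.6393, 0.2162], [0.6424, 0.1292], [0.6284, 0.1287]]
0.262 [0.6341 0.1765 0.262 ] [[0.6268, 0.2166], [0.6392, 0.2169], [0.6422, 0.1324], [0.6285, 0.1319]]
```

View pics/w6.png

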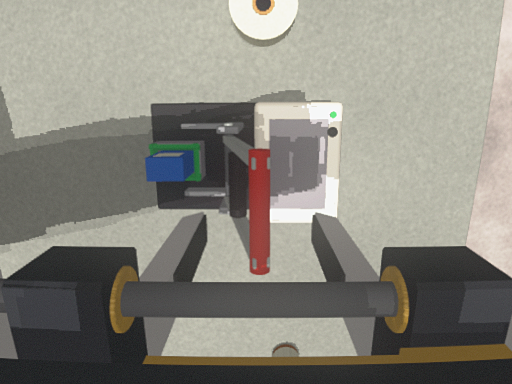

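The wrist view shows the red bar from (259,150) to (259,272), between the open fingers. I'll lower onto it and grip.

drive_tool(
  commands=[
    [6, 0, 0, -2.5, 0, 0, 0],
    [6, 0, 0, -5, 0, 0, 0],
    [6, 0, 0, -5, 0, 0, 0],
    [3, 0, 0, -5, 0, 0, 0],
    [1, 0, 0, -5, 0, 0, 0],
  ],
)

```text
time_s: 11.0
eef_pos: [0.6356, 0.1738, 0.4384]
eef_rot: [1.0, 0.013, -0.003, -0.002]
contact_force: [0.9, -0.1, -0.0]
width: 0.466
```

drive_tool(
  commands=[
    [1, 0, 0, 0, 0, 0, 0],
    [1, 0, 0, 0, 0, 0, 0],
    [1, 0, 0, 0, 0, 0, 0],
    [1, 0, 0, 0, 0, 0, 0],
  ],
)

```text
time_s: 11.5
eef_pos: [0.6355, 0.1738, 0.4384]
eef_rot: [1.0, 0.013, -0.003, -0.002]
contact_force: [-1.4, -0.7, 1.1]
width: 0.14
```

Run:
```python
import numpy as np
from h import *
s=bot.sense();p=np.array(s['eef_pos']);A=R.from_quat(s['eef_rot']).as_matrix();g=p+A[:,2]*.18
print(p,g,s['width'],s['contact_force'])
t0=1.79
for t in np.arange(1.79,-.11,-.12):print(round(t,2),np.round([-16*(np.cos(t)-np.cos(t0)),-.56*(np.cos(t)-np.cos(t0)),16*(np.sin(t)-np.sin(t0))],2))
```

```text
[0.63554166 0.1738332  0.43844068] [0.63445059 0.17437742 0.25844481] 0.13994660437324014 [-1.41078188 -0.70295178  1.06543937]
1.79 [-0. -0.  0.]
1.67 [-1.89 -0.07  0.3 ]
1.55 [-3.81 -0.13  0.38]
1.43 [-5.72 -0.2   0.22]
1.31 [-7.6  -0.27 -0.16]
1.19 [-9.43 -0.33 -0.76]
1.07 [-11.16  -0.39  -1.58]
0.95 [-12.79  -0.45  -2.6 ]
0.83 [-14.28  -0.5   -3.81]
0.71 [-15.61  -0.55  -5.19]
0.59 [-16.77  -0.59  -6.72]
0.47 [-17.74  -0.62  -8.37]
0.35 [-18.51  -0.65 -10.13]
0.23 [-19.06  -0.67 -11.97]
0.11 [-19.38  -0.68 -13.86]
-0.01 [-19.48  -0.68 -15.78]
```

drive_tool(
  commands=[
    [1, -0.95, -0.03, 0.17, 0, 0, 0],
    [1, -1.89, -0.07, 0.3, 0, 0, 0],
    [1, -2.85, -0.1, 0.36, 0, 0, 0],
    [1, -3.81, -0.13, 0.38, 0, 0, 0],
    [1, -3.81, -0.13, 0.38, 0, 0, 0],
  ],
)

```text
time_s: 12.12
eef_pos: [0.597, 0.1725, 0.4438]
eef_rot: [1.0, 0.014, -0.001, -0.002]
contact_force: [-0.9, 0.6, 7.7]
width: 0.139
```

drive_tool(
  commands=[
    [1, -1.91, -0.07, -0.16, 0, 0, 0],
    [1, -3.79, -0.14, -0.54, 0, 0, 0],
    [1, -5.62, -0.2, -1.14, 0, 0, 0],
    [1, -7.35, -0.26, -1.96, 0, 0, 0],
    [1, -7.35, -0.26, -1.96, 0, 0, 0],
  ],
)

```text
time_s: 12.75
eef_pos: [0.5225, 0.1702, 0.4245]
eef_rot: [1.0, 0.014, -0.002, -0.002]
contact_force: [-9.4, 2.5, 4.7]
width: 0.14
```

Run:
```python
import numpy as np
from h import *
s=bot.sense();p=np.array(s['eef_pos']);A=R.from_quat(s['eef_rot']).as_matrix();g=p+A[:,2]*.18
d=g-[.600,.173,.1];th=np.arctan2(d[2],-d[0])
print(p,g,s['width'],s['contact_force'],th,np.hypot(d[0],d[2]))
for t in np.arange(1.0,-.01,-.1):print(round(t,2),np.round([-16*(np.cos(t)-np.cos(th)),-.56*(np.cos(t)-np.cos(th)),16*(np.sin(t)-np.sin(th))],2))
```

```text
[0.52251421 0.17017007 0.4244576 ] [0.52184462 0.1709524  0.24446054] 0.13950557520310858 [-9.35050926  2.52012253  4.67983124] 1.0748772163101898 0.16424710626454916
1.0 [-1.03 -0.04 -0.61]
0.9 [-2.33 -0.08 -1.54]
0.8 [-3.53 -0.12 -2.59]
0.7 [-4.62 -0.16 -3.77]
0.6 [-5.59 -0.2  -5.04]
0.5 [-6.43 -0.22 -6.4 ]
0.4 [-7.12 -0.25 -7.84]
0.3 [-7.67 -0.27 -9.34]
0.2 [ -8.07  -0.28 -10.89]
0.1 [ -8.31  -0.29 -12.48]
0.0 [ -8.39  -0.29 -14.07]
```

drive_tool(
  commands=[
    [1, -1.03, -0.04, -0.61, 0, 0, 0],
    [1, -2.33, -0.08, -1.54, 0, 0, 0],
    [1, -3.53, -0.12, -2.59, 0, 0, 0],
    [1, -4.62, -0.16, -3.77, 0, 0, 0],
    [1, -5.59, -0.2, -5.04, 0, 0, 0],
  ],
)

```text
time_s: 13.38
eef_pos: [0.467, 0.1683, 0.375]
eef_rot: [1.0, 0.014, 0.001, -0.003]
contact_force: [9.6, 3.3, 3.1]
width: 0.142
```

```bash
cat > st.py <<'E'
from h import *
import sys
s=bot.sense();p=np.array(s['eef_pos']);A=R.from_quat(s['eef_rot']).as_matrix();g=p+A[:,2]*.18-[0,0,.003]
d=g-[.600,.173,.1];th=np.arctan2(d[2],-d[0])
print(p,g,s['width'],s['contact_force'],th,np.hypot(d[0],d[2]))
for t in map(float,sys.argv[1:]):print(round(t,2),np.round([-16*(np.cos(t)-np.cos(th)),-.56*(np.cos(t)-np.cos(th)),16*(np.sin(t)-np.sin(th))],2))
E
python3 st.py .5 .4 .3 .25 .2 .15
```

```text
[0.46696917 0.16830039 0.37497986] [0.4671798  0.16934366 0.19198301] 0.14172010101003807 [9.61314312 3.27168335 3.06839113] 0.6057002223960584 0.1615613785162343
0.5 [-0.89 -0.03 -1.44]
0.4 [-1.58 -0.06 -2.88]
0.3 [-2.13 -0.07 -4.38]
0.25 [-2.35 -0.08 -5.15]
0.2 [-2.53 -0.09 -5.93]
0.15 [-2.67 -0.09 -6.72]
```

drive_tool(
  commands=[
    [1, -0.8, -0.03, -1.44, 0, 0, 0],
    [1, -1.5, -0.06, -2.88, 0, 0, 0],
    [1, -2.05, -0.07, -4.38, 0, 0, 0],
    [1, -2.3, -0.08, -5.2, 0, 0, 0],
    [1, -2.35, -0.08, -5.5, 0, 0, 0],
  ],
)

```text
time_s: 14.0
eef_pos: [0.4435, 0.1676, 0.3202]
eef_rot: [1.0, 0.014, 0.001, -0.003]
contact_force: [-3.9, -0.7, 8.0]
width: 0.139
```

```bash
python3 st.py .2 .15 .1 .05 0
```

```text
[0.44351404 0.16760263 0.32015677] [0.44372783 0.16868626 0.13716016] 0.13862825356657102 [-3.87715142 -0.66616394  7.98744824] 0.23345549844259705 0.16062960455338332
0.2 [-0.12 -0.   -0.52]
0.15 [-0.25 -0.01 -1.31]
0.1 [-0.35 -0.01 -2.1 ]
0.05 [-0.41 -0.01 -2.9 ]
0.0 [-0.43 -0.02 -3.7 ]
```

drive_tool(
  commands=[
    [1, -0.12, 0, -0.5, 0, 0, 0],
    [1, -0.2, 0, -1, 0, 0, 0],
    [1, -0.27, -0.01, -1.5, 0, 0, 0],
    [1, -0.3, -0.01, -1.8, 0, 0, 0],
    [1, -0.3, -0.01, -1.8, 0, 0, 0],
  ],
)

```text
time_s: 14.62
eef_pos: [0.4404, 0.1676, 0.3021]
eef_rot: [1.0, 0.014, 0.0, -0.003]
contact_force: [-4.2, 1.1, 1.8]
width: 0.138
```

drive_tool(
  commands=[
    [1, -0.02, 0, -0.1, 0, 0, 0],
    [1, -0.03, 0, -0.2, 0, 0, 0],
    [1, -0.04, 0, -0.3, 0, 0, 0],
  ],
)

```text
time_s: 15.0
eef_pos: [0.4401, 0.1676, 0.2994]
eef_rot: [1.0, 0.014, 0.0, -0.003]
contact_force: [-5.6, -0.4, 6.2]
width: 0.136
```

drive_tool(
  commands=[
    [1, -0.01, 0, -0.1, 0, 0, 0],
    [1, 0, 0, -0.2, 0, 0, 0],
    [1, 0, 0, -0.3, 0, 0, 0],
  ],
)

```text
time_s: 15.38
eef_pos: [0.44, 0.1676, 0.2967]
eef_rot: [1.0, 0.014, -0.0, -0.003]
contact_force: [-6.8, -0.1, 7.9]
width: 0.142
```

drive_tool(
  commands=[
    [1, 0, 0, -0.1, 0, 0, 0],
    [1, 0, 0, -0.2, 0, 0, 0],
  ],
)

```text
time_s: 15.62
eef_pos: [0.44, 0.1676, 0.295]
eef_rot: [1.0, 0.014, -0.001, -0.003]
contact_force: [-7.1, -0.9, 7.7]
width: 0.137
```

drive_tool(
  commands=[
    [1, 0, 0, -0.1, 0, 0, 0],
    [1, 0, 0, -0.2, 0, 0, 0],
  ],
)

```text
time_s: 15.88
eef_pos: [0.44, 0.1676, 0.2933]
eef_rot: [1.0, 0.014, -0.001, -0.003]
contact_force: [-5.6, -0.1, 7.4]
width: 0.137
```

drive_tool(
  commands=[
    [1, 0, 0, -0.1, 0, 0, 0],
    [1, 0, 0, -0.2, 0, 0, 0],
  ],
)

```text
time_s: 16.12
eef_pos: [0.4399, 0.1676, 0.2915]
eef_rot: [1.0, 0.014, -0.001, -0.003]
contact_force: [-6.5, -0.8, 7.9]
width: 0.143
```

drive_tool(
  commands=[
    [1, 0, 0, -0.1, 0, 0, 0],
    [1, 0, 0, -0.15, 0, 0, 0],
  ],
)

```text
time_s: 16.38
eef_pos: [0.4399, 0.1676, 0.2904]
eef_rot: [1.0, 0.014, -0.001, -0.003]
contact_force: [-5.1, 0.4, 7.5]
width: 0.139
```

drive_tool(
  commands=[
    [1, 0, 0, -0.06, 0, 0, 0],
    [1, 0, 0, -0.13, 0, 0, 0],
  ],
)

```text
time_s: 16.62
eef_pos: [0.4399, 0.1677, 0.2894]
eef_rot: [1.0, 0.014, -0.002, -0.003]
contact_force: [-5.3, -0.2, 7.3]
width: 0.139
```

drive_tool(
  commands=[
    [1, 0, 0, -0.06, 0, 0, 0],
    [1, 0, 0, -0.13, 0, 0, 0],
  ],
)

```text
time_s: 16.88
eef_pos: [0.4399, 0.1677, 0.2885]
eef_rot: [1.0, 0.014, -0.002, -0.003]
contact_force: [-6.0, -0.5, 7.3]
width: 0.143
```

drive_tool(
  commands=[
    [1, 0, 0, -0.1, 0, 0, 0],
    [1, 0, 0, -0.2, 0, 0, 0],
  ],
)

```text
time_s: 17.12
eef_pos: [0.4399, 0.1677, 0.2868]
eef_rot: [1.0, 0.014, -0.002, -0.003]
contact_force: [-5.4, -0.7, 7.5]
width: 0.139
```

drive_tool(
  commands=[
    [1, 0, 0, -0.1, 0, 0, 0],
    [1, 0, 0, -0.2, 0, 0, 0],
  ],
)

```text
time_s: 17.38
eef_pos: [0.4399, 0.1677, 0.2851]
eef_rot: [1.0, 0.014, -0.002, -0.003]
contact_force: [-5.7, -0.7, 7.9]
width: 0.139
```

drive_tool(
  commands=[
    [1, 0, 0, -0.1, 0, 0, 0],
    [1, 0, 0, -0.2, 0, 0, 0],
  ],
)

```text
time_s: 17.62
eef_pos: [0.44, 0.1677, 0.2838]
eef_rot: [1.0, 0.014, -0.002, -0.003]
contact_force: [-8.2, -0.2, 12.7]
width: 0.138
```

The force jumped by 5 N and progress slowed, which suggests the stop. I'll hold to confirm.

drive_tool(
  commands=[
    [1, 0, 0, -0.02, 0, 0, 0],
    [1, 0, 0, -0.06, 0, 0, 0],
  ],
)

```text
time_s: 17.88
eef_pos: [0.44, 0.1677, 0.2836]
eef_rot: [1.0, 0.014, -0.002, -0.003]
contact_force: [-7.9, -2.0, 13.5]
width: 0.136
```

The force rose 0.8 N for 0.2 mm, so it is firmly on the stop at 13.5 N. I'll release and withdraw straight up.

drive_tool(
  commands=[
    [3, 0, 0, 0, 0, 0, 0],
    [5, 0, 0, 0, 0, 0, 0],
    [5.5, 0, 0, 0, 0, 0, 0],
    [5.5, 0, 0, 0, 0, 0, 0],
  ],
)

```text
time_s: 18.38
eef_pos: [0.4401, 0.1677, 0.2836]
eef_rot: [1.0, 0.014, -0.002, -0.003]
contact_force: [1.0, -0.6, 0.3]
width: 0.529
```

drive_tool(
  commands=[
    [5.5, 0, 0, 1, 0, 0, 0],
    [5.5, 0, 0, 4, 0, 0, 0],
    [5.5, 0, 0, 8, 0, 0, 0],
    [5.5, -3, 0, 12, 0, 0, 0],
    [5.5, -3, 0, 12, 0, 0, 0],
  ],
)

```text
time_s: 19.0
eef_pos: [0.409, 0.1678, 0.4069]
eef_rot: [1.0, 0.014, 0.0, -0.003]
contact_force: [-0.1, -0.2, 0.3]
width: 0.587
```

Run:
```python
from h import *
snap('scene','s7');snap('top','t7');snap('wrist','w7')
s=bot.sense();print(s['eef_pos'],s['width'],s['contact_force'])
a=cv2.imread('pics/s7.png')[100:292,140:396];b=cv2.imread('pics/w7.png')
cv2.imwrite('pics/c7.png',np.hstack([cv2.resize(i,(400,300),interpolation=3) for i in(a,b)]))
im=cv2.imread('pics/s7.png');h=cv2.cvtColor(im,40)
m=cv2.inRange(h,(0,150,60),(8,255,255))|cv2.inRange(h,(172,150,60),(180,255,255));m[:,:200]=0;m[:80]=0
print([cv2.minAreaRect(c) for c in cv2.findContours(m,0,2)[0] if cv2.contourArea(c)>15])
u=np.array([1,.035,0]);hg=np.array([.525,.1705,.1])+.075*u
for th in(-.05,0,.05,.1):
  p=hg+.16*(-np.cos(th)*u+np.sin(th)*np.array([0,0,1]));print(th,proj('s7',p),proj('w7',p))
```

```text
[0.41012403 0.16765824 0.40318492] 0.5817608124676664 [-0.04178024  0.30381461 -0.5098217 ]
[((232.23402404785156, 151.33799743652344), (3.857978105545044, 18.34120750427246), 55.304847717285156)]
-0.05 [[233.06913082 154.21667162]] [[293.31753254 186.40884152]]
0 [[233.00777777 151.861249  ]] [[293.96595251 188.50482713]]
0.05 [[233.0570151  149.52141832]] [[295.11429035 190.71280144]]
0.1 [[233.2179581  147.20227855]] [[296.80118178 193.03604032]]
```

View pics/c7.png

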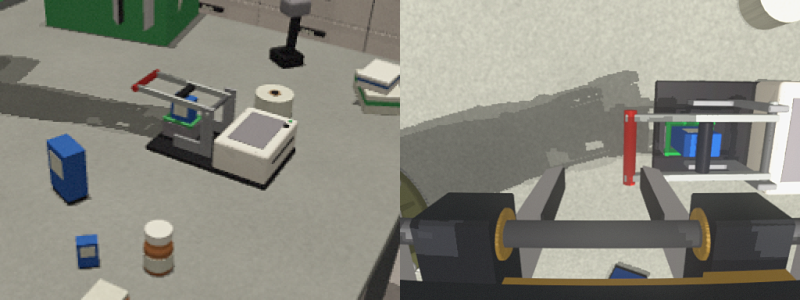

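The clamp lies level, at about 0.01 rad from the handle's pixel. Its cross bar is on the cartridge, the bystanders are unmoved and the gripper is clear.

```bash
python3 -c "
from station import bot
print(bot.sign_off())"
```

```text
the job is handed in; nothing more can be done
None
```

The middle-sized blue cartridge is in the label printer's cradle, pressed home and left clamped. I handed the job in at about 19 s; the hand-in gave no verdict.

- **Placing:** on the way in, the cartridge's foot touched the funnel's +x wall (about 18 N up, 13 N sideways) and slid off it. I eased back 1 mm, seated it on the sprung block and released it. A picture then showed it upright in the cradle.
- **Clamping:** I gripped the red handle and swung it over in an arc, then lowered it in steps of about 1–2 mm. The force held at 7–8 N, then jumped to 12.7 N. A small further step gave 13.5 N for 0.2 mm of travel, so I took that as the stop and let go.
- **Last checks:** the handle's position in the scene picture gives about 0.01 rad after release, so it did not spring back. The cross bar is on the cartridge and the gripper is clear, with no force on the tool. The jar, label roll and spare blocks look unmoved. The carton was only partly in that last picture, and I did not measure any of them again.

No check failed. The swing showed sideways forces of about 10 N because I held the bar about 3 mm off the grasp point.

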